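Seat the dish-holder plate on the microscope stage's locating pins

ROBOT

A 6-joint arm with a two-finger parallel gripper is mounted at the origin on the work surface. World frame = base frame: x ahead of the robot, y to its left, z up, the work surface at z = 0. Lengths are in mm, angles in rad, forces in N, time in s.
With the tool pointing down it reaches from about 250 to 775 mm from the base axis. Payload 4 kg.
Tool frame: the origin (TCP) lies midway between the tips of the shut fingers; the grasp point (between the pads) lies 19 mm behind it (r.grasp_offset is the distance from the TCP to the grasp point, in mm); z points along the fingers, y is the direction in which the jaws open and shut (so a half turn about z gives the same grasp; the last joint's range is limited). The gripper opens to 94 mm and grips with 3 to 60 N. Pads are 16 mm wide; open, the fingers measure 119 mm over their backs; the gripper's body (75 mm by 177 mm) begins 78 mm behind the grasp point.
Start: joints at [-1.222, 0.087, 1.371, -0, 1.684, -0.103], TCP at [240.122, -494.835, 205.506] pointing down, gripper open.
Joint ranges: [-3.1, 3.1], [-0.76, 2.03], [0.27, 2.55], [-1.08, 4.22], [0.17, 2.65], [-2.57, 2.57]. Speed limits (rad/s): [2.79, 2.79, 3.14, 3.14, 3.14, 3.14].

INTERFACE

Orientations are given as a rotation vector (axis times angle).
In Python, from bench import r gives the robot as it stands.
- The arm moves only by the tool step_arm, never from a script. Its argument "targets" is a list of rows, each an object with "xyz": the shift along the world's x, y, z in mm, a list of three; "angular": the turn, a rotation vector about the world's x, y, z in rad, a list of three; "gripper": the finger opening in mm, from 0 to 94. A call has 1 to 8 rows; each row is the pose to reach, as a shift and turn from the pose commanded when the call began; what a row does not reach only later rows make up. A row lasts 1/10 s, in which the tool goes at most 50 mm and 8.59 degrees, less where a joint would pass 70% of its speed; a pose out of reach is approached as far as the arm can. A call with a gripper value outside its range is refused whole. The fingers move at their own pace and stop on an object; the grip force is fixed at half the most. Time passes only in rows, so rows that repeat a pose let the fingers close. It gives the time, the measured TCP pose, the force and the opening at its end, in the units of the state.
- r.get_obs(): the state, without advancing time (a new reading comes with each control period).
- r.camera(name): name is "side" or "top"; returns a dict with "frame" (384x512x3 uint8, red, green, blue), "K" (3x3 intrinsics, pixels), "k1" (the pictures are not rectified: a ray, as slopes to the right and down, at radius r is drawn at 1 + k1 r^2 times it, then the intrinsics apply), "R" (3x3) and "t" (3): a world point X has camera coordinates R X + t. Camera axes: x right, y down, z forward; pixel columns grow to the right and rows downward; lengths in mm; the calibration is good to about 2 mm. A picture is of the moment at which its call begins. There is no depth.
- r.close_job(): hands the job in, once; it reports no verdict.
The state is a dict: "time": time; "q": joint angles; "qvel": joint speeds; "effort": joint torques, N m; "tool_pos": TCP position; "eef_rot": TCP orientation; "force": force on the tool from outside, world axes, zero at the start; "torque": the same for the moment, N m; "width": finger opening in mm.
Only numpy, scipy, OpenCV 4.12 (cv2) and the standard library are available. Lean on these libraries where they do the work, as an engineer would, in place of code of your own. Each camera call takes 0.05 s, during which the arm holds its last target.

TASK

Using only the fingertips, gently nudge the aluminium dish-holder plate across the microscope stage until its round hole and its slot drop over the two locating pins and the plate lies flat on the stage; then push the retaining clip all the way round over the plate. Never pinch or lift the plate, and leave the dust cap and everything on the bench where they are. Finish clear of everything.

Things in the scene. Friction and masses are not known exactly. Their poses are not given: they have to be found in the camera images.
- scope: fixed inverted microscope. Origin: on the bench under the stage centre, axes as stage_centre. Cream neck and eyepieces rise at its +y end, leaning away from the stage: neck 160 mm from the centre in y at stage height, eyepieces up to 440 mm above the bench at y 310 to 410 mm. Nothing stands above the stage elsewhere (illumination column taken off)
- stage_centre (a point): centre of the flat black stage, on its upper surface, 200 mm above the bench. Stage 250 mm (x) by 270 mm (y), with a 30 mm objective opening under a flush glass in the middle. z up, +x away from the robot, +y to the eyepieces (yaw up to 0.2 rad). White corner marks lie 1.5 mm outside the seated plate's corners; its big opening is then concentric with the objective opening
- pin_round (a point): steel locating pin for the round hole, fixed at (+30, -66) mm in stage_centre axes; 8 mm across, 8 mm high, straight for 3.5 mm, then a cone to 5 mm across and a domed tip. This point: its foot on the stage surface, same axes. At the start the plate lies on top of both pins and hides them from above
- pin_slot (a point): the other locating pin, the same size, for the plate's slot, at (+30, +66) mm in stage_centre axes. This point: middle of its foot on the stage surface, same axes
- holder: loose dish-holder plate, bright aluminium, 116 mm (x) by 180 (y) by 6 thick, about 0.3 kg; round 64 mm through opening in its middle, wide enough for shut fingertips to push its rim from inside. Origin: centre of underside; axes parallel to stage_centre's when seated. It slides under a push of 1 to 3 N. Starts 8 to 18 mm too far in +x, up to 16 mm off in y, yaw up to 0.1 rad off
- hole_round (a point): centre of the plate's round 10 mm hole (a red dot beside it), at the underside; (+30, -66) mm in the plate's axes. At the start the plate's +x side is propped on the pin tips (tilt about 0.1 rad), its -x edge on the stage. A hole drops over its pin when within about 2 to 3 mm; the plate then turns about that pin until the other hole drops too
- hole_slot (a point): centre of the plate's slot, 10 mm in x by 14 mm in y, at the underside; (+30, +66) mm in the plate's axes
- clip (a joint): angle of the retaining clip, rad: 0 parked along the stage's +y (starts at 0 to 0.3), 1.5 (its stop) swung clockwise seen from above until it points in +x over the plate. It stays where it is left and takes about 1 N at the post
- clip_post (a point): the clip's red upright finger post, 10 mm across, 40 mm from the pivot, 10 to 28 mm above the stage (this point is 19 mm above it). The arm under it is a flat steel strip 11 mm wide, 3 mm thick, reaching 52 mm from the pivot, its underside 7 mm above the stage, so that it passes just over the seated plate
- clip_pivot (a point): the clip's pivot axis at the stage surface, at (-84, -45) mm in stage_centre axes; same axes. A black knob 20 mm across sits on it, to 18 mm above the stage
- dust_cap: grey plastic eyepiece dust cap, 30 mm across and 18 mm high, standing on the far corner of the stage at the round-pin end (about 107 mm from the stage centre in x, -115 mm in y). Leave alone. Origin: centre of its underside
- dishes: two stacked clear 60 mm culture dishes with pink medium, 30 mm high in all, on the bench beyond the eyepiece end. Leave alone. Origin: centre of the underside
- flask: clear culture flask lying flat on the bench, about 155 x 85 x 37 mm with a red cap. Leave alone. Origin: on its underside
- reagent: amber bottle, 68 mm across and 150 mm high, orange cap, on the bench. Leave alone. Origin: centre of its underside
- hexdriver: blue-handled driver, 160 mm long, lying on the bench beyond the microscope's -y end. Leave alone
- counter: small metal tally counter, 46 x 50 x 26 mm with a 12 mm high push key on top, on the bench below the eyepieces. Leave alone. Origin: centre of its underside
Things that resemble listed ones, but are neither listed nor needed, are in the scene too. What is meant by the holder is not turquoise or yellow, and is the larger of those in its own colour.

How it is judged:
By the outcome, as a careful person would: the job done as asked, in the order asked, and still so for the second after the job is handed in, with the robot touching nothing.
It also fails if it takes over 51 s, if anything falls off the work surface, if the arm or the gripper's body presses on something with over 40 N, if the wrist force passes 120 N, or if a joint passes its speed limit or range.

## Working session

There is one attempt and no reset: what is moved stays moved. The work goes in short steps, Python scripts to look and compute and a tool call to move; the robot and the scene stay as the last step left them, time stands still between calls to the robot, and variables do not carry over. Pictures are saved under pics/ and viewed, and the job is handed in when it is done.

Besides the shell and the picture viewer there is one more tool, called after ">>>" by a JSON object that holds its "api" and its "payload", one argument or row to a line. step_arm: Moves the arm, as the interface text tells. Its arguments: {"type":"object","properties":{"targets":{"type":"array","items":{"type":"object","properties":{"xyz":{"type":"array","items":{"type":"number"}},"angular":{"type":"array","items":{"type":"number"}},"gripper":{"type":"number"}}}}},"required":["targets"]}

```bash
ls; mkdir -p pics; python3 - <<'E'
from bench import r
import cv2,pickle
o=r.get_obs();print(o)
for n in("side","top"):
    c=r.camera(n);pickle.dump(c,open(f"pics/{n}0.pkl","wb"))
    cv2.imwrite(f"pics/{n}0.png",cv2.resize(c["frame"][:,:,::-1],(800,600),interpolation=cv2.INTER_CUBIC))
    print(n,c["K"],c["k1"],c["R"],c["t"])
E
```

```text
pics
{'time': 0.0, 'q': array([-1.22211574e+00,  8.79657975e-02,  1.37225697e+00, -1.84155831e-05,
        1.68359732e+00, -1.03097717e-01]), 'qvel': array([-0.00037157,  0.00038626, -0.00047629,  0.00118195,  0.00035065,
        0.00217877]), 'effort': array([ 1.08181721e-03, -3.40176201e+01, -3.02427399e+01,  7.19508086e-02,
        3.30517930e-02, -1.62570095e-04]), 'tool_pos': array([ 239.91254348, -494.30135828,  204.29690863]), 'eef_rot': array([-3.05962995e+00, -7.03134205e-01,  4.56758168e-04]), 'force': array([-0.85649453, -0.77016257,  0.94949745]), 'torque': array([-0.0128346 , -0.01444152, -0.00879567]), 'width': 94.07611132122383}
side [[460.73271115   0.         250.32798341]
 [  0.         460.73271115 196.79461292]
 [  0.           0.           1.        ]] -0.1578877394635678 [[ 0.95809001  0.28634971  0.00820854]
 [ 0.16515367 -0.5287166  -0.83257614]
 [-0.23406795  0.79903855 -0.55384979]] [-420.85953439   14.28360587 1696.28541917]
top [[487.70936086   0.         254.20368379]
 [  0.         487.70936086 190.08860804]
 [  0.           0.           1.        ]] -0.16623712615031003 [[-0.00347147 -0.99997797 -0.0056581 ]
 [-0.98819391  0.0042971  -0.15314807]
 [ 0.15316901  0.00505965 -0.98818705]] [ -24.80552652  445.84743318 1493.3972056 ]
```

View pics/side0.png

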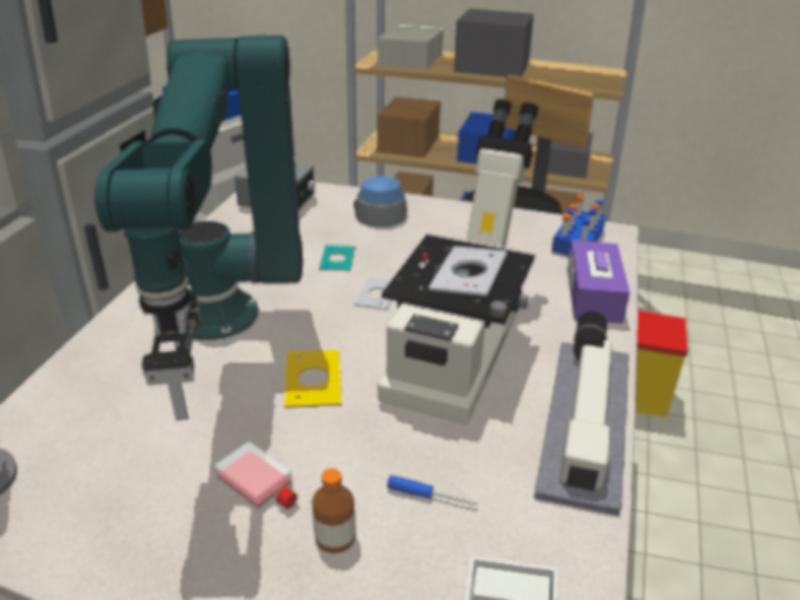

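View pics/top0.png

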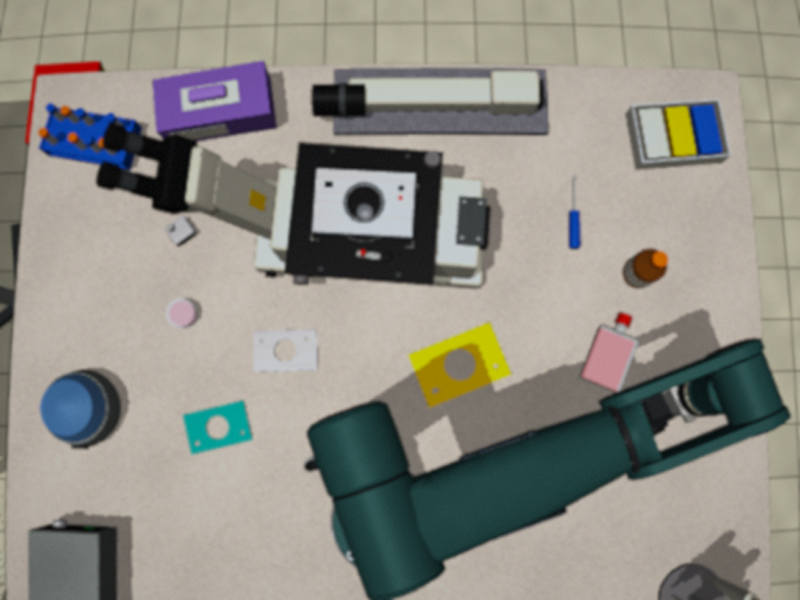

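```bash
python3 - <<'E'
import cv2,pickle
c=pickle.load(open("pics/top0.pkl","rb"))["frame"][:,:,::-1]
cv2.imwrite("pics/t_crop.png",cv2.resize(c[85:190,175:315],(800,600),interpolation=cv2.INTER_CUBIC))
c=pickle.load(open("pics/side0.pkl","rb"))["frame"][:,:,::-1]
cv2.imwrite("pics/s_crop.png",cv2.resize(c[145:217,244:346],None,fx=7.8,fy=7.8,interpolation=cv2.INTER_CUBIC))
E
```

```text
(no output)
```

View pics/t_crop.png

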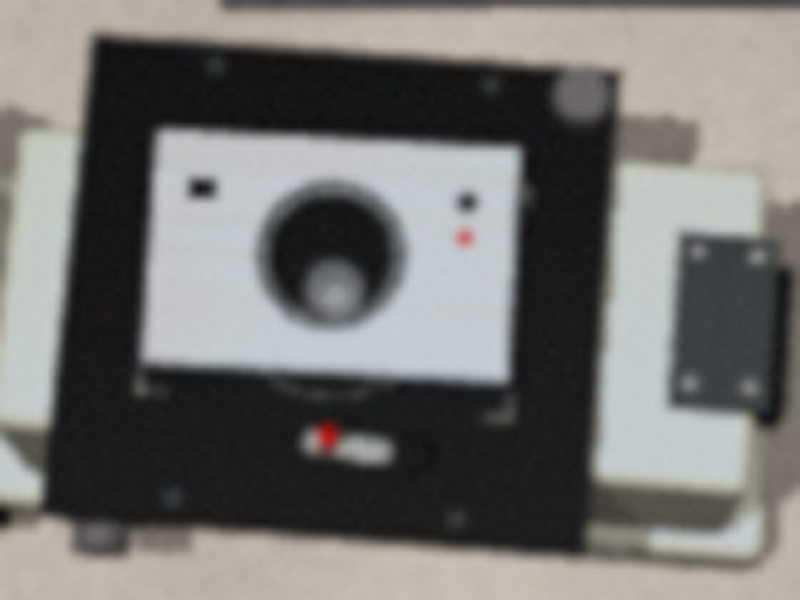

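View pics/s_crop.png

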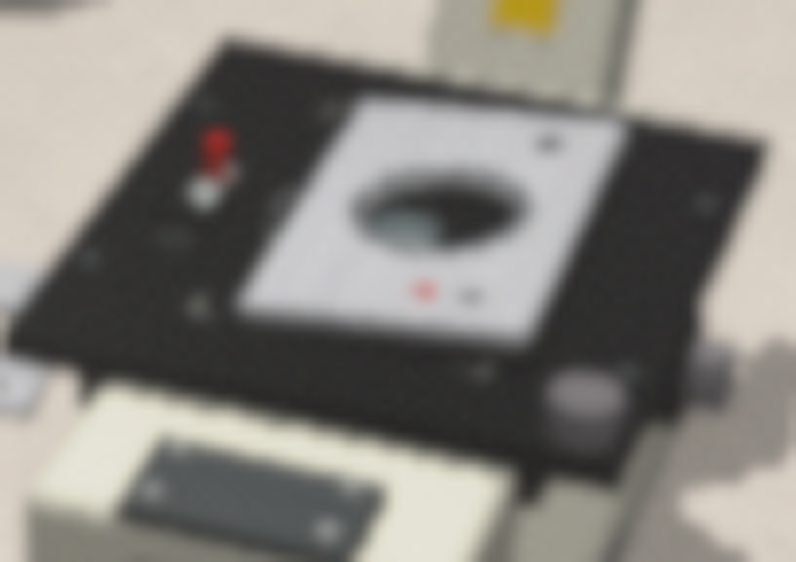

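```bash
cat > h.py <<'E'
import numpy as np,cv2,pickle
from scipy.optimize import least_squares
def D(c):return np.array([c["k1"],0,0,0,0.])
def proj(c,X):
    X=np.atleast_2d(np.asarray(X,float))
    return cv2.projectPoints(X,cv2.Rodrigues(c["R"])[0],c["t"].reshape(3,1),c["K"],D(c))[0][:,0]
def back(c,uv,z):
    uv=np.asarray(uv,float).reshape(-1,1,2)
    n=cv2.undistortPointsIter(uv,c["K"],D(c),None,None,(3,100,1e-12))[:,0]
    d=np.c_[n,np.ones(len(n))]@c["R"]; o=-c["R"].T@c["t"]
    z=np.broadcast_to(z,(len(d),))
    return o+d*((z-o[2])/d[:,2])[:,None]
def S(p,L): # stage local (x,y,z above stage)->world, p=x,y,yaw
    L=np.atleast_2d(np.asarray(L,float));a=p[2];R=np.array([[np.cos(a),-np.sin(a)],[np.sin(a),np.cos(a)]])
    return np.c_[L[:,:2]@R.T+p[:2],L[:,2]+200]
def inv(p,X):
    X=np.atleast_2d(X);a=p[2];R=np.array([[np.cos(a),-np.sin(a)],[np.sin(a),np.cos(a)]])
    return np.c_[(X[:,:2]-p[:2])@R,X[:,2]-200]
def tc(u):return np.asarray(u,float)/[800/140,600/105]+[175,85]+np.array([-.41,-.41])  # crop px -> image (resize half-px shift)
def sc(u):return np.asarray(u,float)/7.8+[244,145]-.44
E
cat > a.py <<'E'
from h import *
t=pickle.load(open("pics/top0.pkl","rb"));s=pickle.load(open("pics/side0.pkl","rb"))
L=[[125,135,0],[125,-135,0],[-125,-135,0],[-125,135,0]]
ut=tc([[93,37],[620,72],[585,552],[47,515]])
us=sc([[768,140],[610,487],[8,345],[228,38]])
for n,c,u in(("top",t,ut),("side",s,us)):
    f=least_squares(lambda p:(proj(c,S(p,L))-u).ravel(),[500,0,0]);print(n,f.x,f.fun.round(2))
    p=f.x
    if n=="top":
        pp=tc([[155,128],[523,147],[510,384],[140,365],[467,202],[203,187],[463,238],[331,253],[140,390],[512,412],[328,437],[300,440],[580,97],[431,452]])
        zs=[17.5,17.5,6,6,14.5,14.5,13,10,0,0,28,8.5,18,18]
    else:
        pp=sc([[628,122],[533,345],[238,312],[360,97],[472,296],[549,143],[425,290],[440,208],[200,305],[480,370],[217,140]])
        zs=[17.5,17.5,6,6,14.5,14.5,13,10,0,0,28]
    print(inv(p,back(c,pp,np.array(zs)+200)).round(1))
    print(back(c,pp,np.array(zs)+200).round(1))
E
python3 a.py
```

```text
top [ 5.78566517e+02  3.16137701e+01 -7.67340110e-02] [-0.22 -0.32  0.23 -0.41  0.81  0.48 -0.84  0.16]
[[  71.9   95.4   17.5]
 [  74.6  -88.2   17.5]
 [ -43.8  -90.1    6. ]
 [ -47.    92.9    6. ]
 [  45.1  -62.5   14.5]
 [  43.8   69.    14.5]
 [  26.9  -61.8   13. ]
 [  15.5    2.9   10. ]
 [ -58.3   92.5    0. ]
 [ -56.4  -92.1    0. ]
 [ -81.4   -4.4   28. ]
 [ -79.8   10.5    8.5]
 [ 102.6 -114.8   18. ]
 [ -83.2  -54.3   18. ]]
[[657.5 121.2 217.5]
 [646.2 -62.1 217.5]
 [528.  -54.9 206. ]
 [538.8 127.8 206. ]
 [618.8 -34.1 214.5]
 [627.5  97.  214.5]
 [600.7 -32.1 213. ]
 [594.2  33.4 210. ]
 [527.5 128.4 200. ]
 [515.3 -55.9 200. ]
 [497.   33.5 228. ]
 [499.8  48.2 208.5]
 [672.1 -90.7 218. ]
 [491.5 -16.1 218. ]]
side [ 5.80549693e+02  2.37306124e+01 -8.82458459e-02] [ 0.61  1.03  1.25 -0.99 -1.57 -0.59 -0.33  0.44]
[[ 67.4 101.3  17.5]
 [ 76.4 -84.9  17.5]
 [-41.5 -88.3   6. ]
 [-50.3  98.2   6. ]
 [ 43.7 -54.8  14.5]
 [ 39.8  75.7  14.5]
 [ 24.7 -55.3  13. ]
 [ 10.7  13.3  10. ]
 [-60.1 -80.    0. ]
 [ 56.2 -83.1   0. ]
 [-82.6   1.1  28. ]]
[[656.7 118.7 217.5]
 [649.2 -67.6 217.5]
 [531.5 -60.5 206. ]
 [539.1 125.9 206. ]
 [619.2 -34.8 214.5]
 [626.9  95.6 214.5]
 [600.3 -33.5 213. ]
 [592.4  36.  210. ]
 [513.6 -50.6 200. ]
 [629.2 -64.  200. ]
 [498.4  32.1 228. ]]
```

```bash
cat > b.py <<'E'
from h import *
import sys
def edgepts(c,A,B,n=40,half=5,trim=.12,g=None):
    # subpixel max-gradient points along seg A-B (image px)
    g=cv2.GaussianBlur(cv2.cvtColor(c["frame"],cv2.COLOR_RGB2GRAY).astype(np.float32),(0,0),.7)
    A,B=np.array(A,float),np.array(B,float);d=(B-A)/np.linalg.norm(B-A);m=np.array([-d[1],d[0]])
    out=[];s=np.arange(-half,half+.01,.1)
    for f in np.linspace(trim,1-trim,n):
        P=A+(B-A)*f+s[:,None]*m
        v=cv2.remap(g,P[:,0].astype(np.float32)[None],P[:,1].astype(np.float32)[None],cv2.INTER_CUBIC)[0]
        gr=np.abs(np.gradient(v));i=gr[3:-3].argmax()+3
        w=gr[max(0,i-8):i+9]**2
        out.append(A+(B-A)*f+m*(s[max(0,i-8):i+9]*w).sum()/w.sum())
    return np.array(out)
def line(X):
    l=cv2.fitLine(X[:,:2].astype(np.float32),cv2.DIST_HUBER,0,.01,.01).ravel()
    r=(X[:,0]-l[2])*l[1]-(X[:,1]-l[3])*l[0]
    return l,r.std()
if __name__=="__main__":
    t=pickle.load(open("pics/top0.pkl","rb"));print("cam",-t["R"].T@t["t"])
    st=tc([[93,37],[620,72],[585,552],[47,515]]);pl=tc([[155,128],[523,147],[510,384],[140,365]])
    for nm,Q,z in(("stage",st,[200]*4),("plate",pl,[217.5,212,206,212])):
        for i,e in enumerate(["+x","-y","-x","+y"]):
            X=back(t,edgepts(t,Q[i],Q[(i+1)%4]),z[i]);l,sd=line(X)
            a=np.arctan2(l[1],l[0]);a=a if i%2 else a-np.pi/2
            a=(a+np.pi/2)%np.pi-np.pi/2
            print(nm,e,"mid",l[2:4].round(2),"ang",a.round(4),"sd",sd.round(2))
E
python3 b.py
```

```text
cam [ 211.7554413   -34.27690139 1543.89610681]
stage +x mid [702.78  21.74] ang -0.0796 sd 0.72
stage -y mid [ 571.27 -102.13] ang -0.0791 sd 0.78
stage -x mid [452.67  37.74] ang -0.0789 sd 0.79
stage +y mid [586.71 166.53] ang -0.0823 sd 0.67
plate +x mid [651.93  31.52] ang -0.0678 sd 0.76
plate -y mid [585.45 -57.36] ang -0.0564 sd 0.63
plate -x mid [534.48  41.24] ang -0.0577 sd 0.61
plate +y mid [601.67 124.5 ] ang -0.0389 sd 0.63
```

>>> {"api": "step_arm", "payload": {
  "targets": [
    {"xyz": [0, 0, 50], "angular": [0, 0, 0], "gripper": 0},
    {"xyz": [20, 40, 85], "angular": [0, 0, -0.1], "gripper": 0},
    {"xyz": [354, 529, 85], "angular": [0, 0, -0.532], "gripper": 0},
    {"xyz": [354, 529, 85], "angular": [0, 0, -0.532], "gripper": 0},
    {"xyz": [354, 529, 85], "angular": [0, 0, -0.532], "gripper": 0},
    {"xyz": [354, 529, 85], "angular": [0, 0, -0.532], "gripper": 0},
    {"xyz": [354, 529, 85], "angular": [0, 0, -0.532], "gripper": 0},
    {"xyz": [354, 529, 85], "angular": [0, 0, -0.532], "gripper": 0}
  ]
}}

```text
time: 0.9
tool_pos: [420.3, -220.5, 288.0]
eef_rot: [-3.139, 0.127, 0.001]
force: [1.5, 0.3, 1.2]
width: 33.6
```

>>> {"api": "step_arm", "payload": {
  "targets": [
    {"xyz": [174, 254, 0], "angular": [0, 0, 0], "gripper": 0},
    {"xyz": [174, 254, 0], "angular": [0, 0, 0], "gripper": 0},
    {"xyz": [174, 254, 0], "angular": [0, 0, 0], "gripper": 0},
    {"xyz": [174, 254, 0], "angular": [0, 0, 0], "gripper": 0},
    {"xyz": [174, 254, 0], "angular": [0, 0, 0], "gripper": 0},
    {"xyz": [174, 254, 0], "angular": [0, 0, 0], "gripper": 0},
    {"xyz": [174, 254, 0], "angular": [0, 0, 0], "gripper": 0},
    {"xyz": [174, 254, 0], "angular": [0, 0, 0], "gripper": 0}
  ]
}}

```text
time: 1.7
tool_pos: [593.9, 32.9, 286.8]
eef_rot: [3.139, -0.122, -0.005]
force: [-0.2, 0.2, -0.2]
width: 0.7
```

```bash
cat > snap.py <<'E'
from bench import r
import sys,cv2,pickle
k=sys.argv[1]
o=r.get_obs();print(o["time"],o["tool_pos"].round(2),o["eef_rot"].round(4),o["force"].round(2),o["width"])
for n,(a,b,c,d),f in(("side",(130,217,235,350),6.9),("top",(85,190,175,315),5.714)):
    if n not in sys.argv[2:]:continue
    C=r.camera(n);pickle.dump(C,open(f"pics/{n}{k}.pkl","wb"))
    cv2.imwrite(f"pics/{n}{k}.png",cv2.resize(C["frame"][a:b,c:d,::-1],None,fx=f,fy=f,interpolation=cv2.INTER_CUBIC))
E
python3 snap.py 1 side top
```

```text
1.7 [593.94  32.93 286.8 ] [ 3.1388 -0.1215 -0.0046] [-0.16  0.22 -0.23] 0.7116438121083507
```

View pics/side1.png

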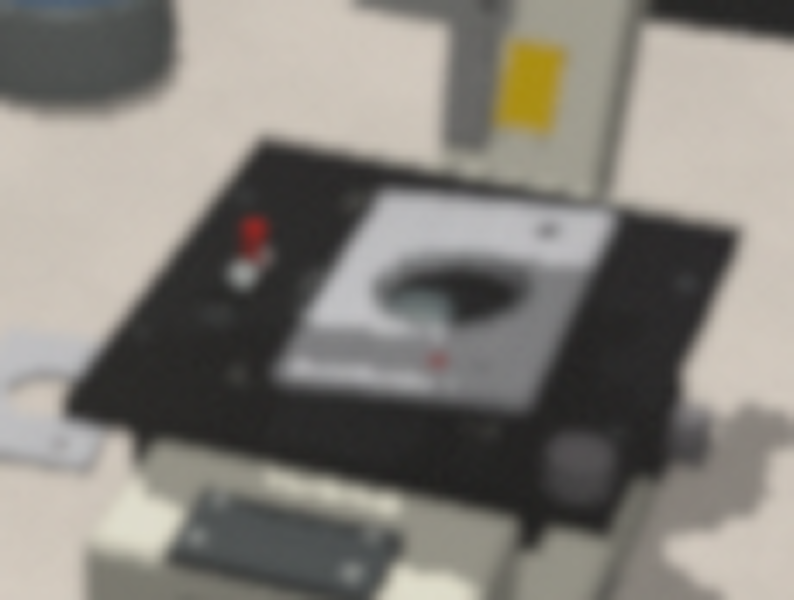

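View pics/top1.png

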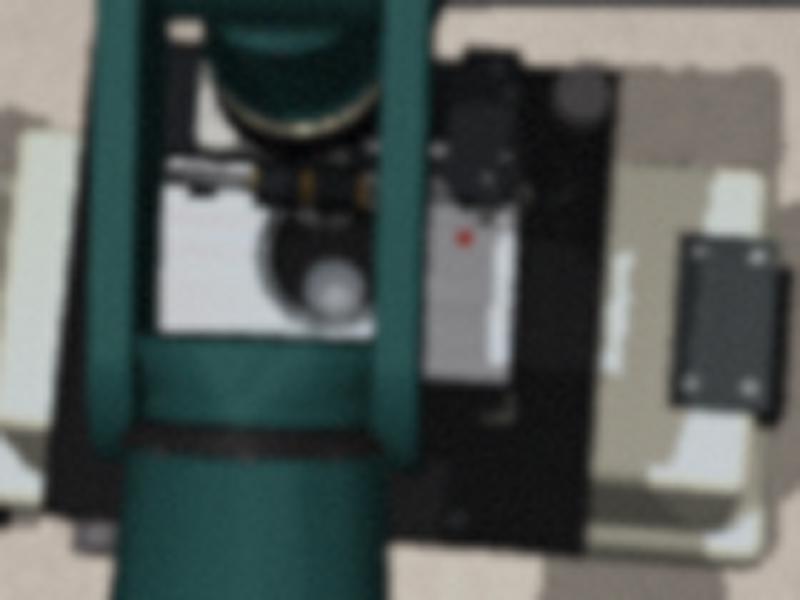

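```bash
python3 - <<'E'
from h import *
s=pickle.load(open("pics/side1.pkl","rb"));p=(577.9,32.3,-.08)
f=lambda X:((proj(s,X)-[235,130]+.5)*6.9).round(0)
print(f([[593.9,32.9,286.8]]))
a=-.08
print(f(S((593.9,32.9,a),[[x,y,86.8] for x in(-8,8) for y in(-12.5,12.5)])))
print("stage",f(S(p,[[125,135,0],[125,-135,0],[-125,-135,0],[-125,135,0]])).tolist())
print("marks",f(S(p,[[59.5,91.5,0],[59.5,-91.5,0],[-59.5,-91.5,0],[-59.5,91.5,0]])).tolist())
P=lambda x,y:[x+15.5,y+2.7,(x+58)*.091+6]
print("holes",f(S(p,[P(30,-66),P(30,66),P(58,90),P(58,-90),P(-58,-90),P(-58,90)])).tolist())
E
```

```text
[[465. 145.]]
[[440. 153.]
 [455. 129.]
 [474. 160.]
 [489. 136.]]
stage [[741.0, 224.0], [611.0, 515.0], [60.0, 396.0], [258.0, 133.0]]
marks [[590.0, 240.0], [489.0, 431.0], [232.0, 377.0], [355.0, 194.0]]
holes [[478.0, 366.0], [552.0, 230.0], [622.0, 214.0], [525.0, 401.0], [272.0, 368.0], [390.0, 189.0]]
```

>>> {"api": "step_arm", "payload": {
  "targets": [
    {"xyz": [0, 0, -40], "angular": [0, 0, 0], "gripper": 0},
    {"xyz": [0, 0, -70], "angular": [0, 0, 0], "gripper": 0},
    {"xyz": [0, 0, -80], "angular": [0, 0, 0], "gripper": 0},
    {"xyz": [0, 0, -83], "angular": [0, 0, 0], "gripper": 0},
    {"xyz": [0, 0, -83], "angular": [0, 0, 0], "gripper": 0}
  ]
}}

```text
time: 2.3
tool_pos: [594.0, 30.7, 206.7]
eef_rot: [3.139, -0.128, 0.003]
force: [0.2, -0.5, -0.5]
width: 0.4
```

```bash
python3 snap.py 2 side
```

```text
2.3 [593.97  30.67 206.71] [ 3.1388e+00 -1.2810e-01  2.8000e-03] [ 0.19 -0.54 -0.5 ] 0.36735122819052507
```

View pics/side2.png

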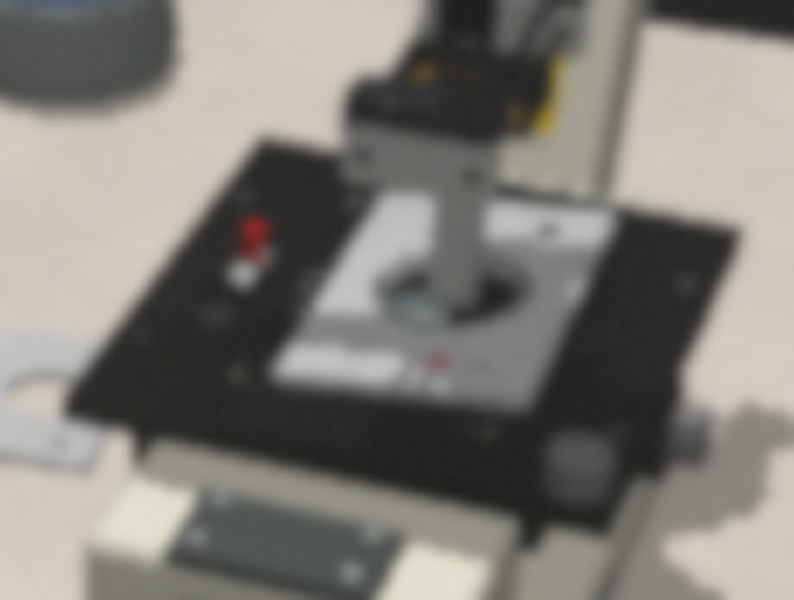

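>>> {"api": "step_arm", "payload": {
  "targets": [
    {"xyz": [0, 0, -3.5], "angular": [0, 0, 0], "gripper": 0},
    {"xyz": [0, -6, -3.5], "angular": [0, 0, 0], "gripper": 0},
    {"xyz": [-1, -10, -3.5], "angular": [0, 0, 0], "gripper": 0},
    {"xyz": [-1, -13, -3.5], "angular": [0, 0, 0], "gripper": 0},
    {"xyz": [-1, -15, -3.5], "angular": [0, 0, 0], "gripper": 0},
    {"xyz": [-1, -16, -3.5], "angular": [0, 0, 0], "gripper": 0},
    {"xyz": [-1, -16, -3.5], "angular": [0, 0, 0], "gripper": 0}
  ]
}}

```text
time: 3.05
tool_pos: [592.8, 15.5, 201.9]
eef_rot: [3.139, -0.126, -0.0]
force: [-0.4, 0.2, -0.1]
width: 0.6
```

```bash
python3 snap.py 3 side
```

```text
3.05 [592.83  15.48 201.85] [ 3.139e+00 -1.262e-01 -1.000e-04] [-0.44  0.24 -0.11] 0.558229606827509
```

View pics/side3.png

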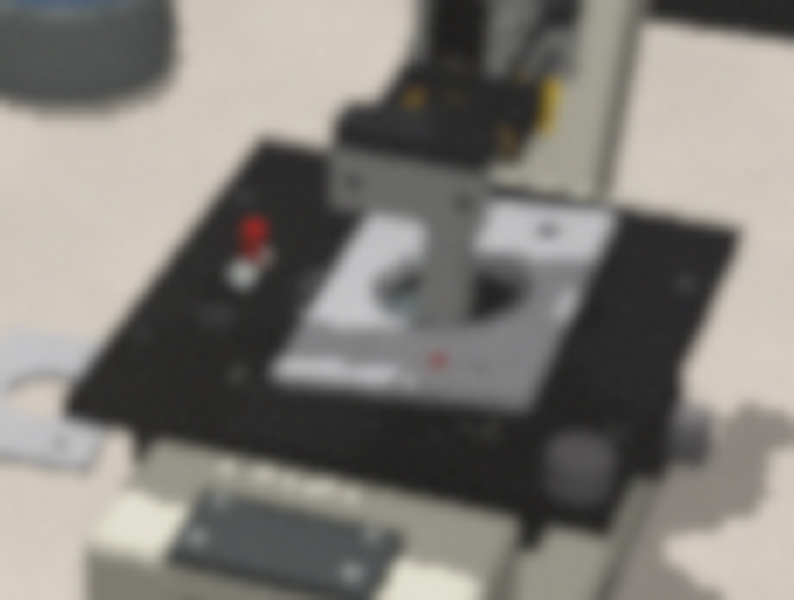

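>>> {"api": "step_arm", "payload": {
  "targets": [
    {"xyz": [0, -0.7, 0], "angular": [0, 0, 0], "gripper": 0},
    {"xyz": [0, -1.3, 0], "angular": [0, 0, 0], "gripper": 0},
    {"xyz": [0, -2, 0], "angular": [0, 0, 0], "gripper": 0},
    {"xyz": [0, -2, 0], "angular": [0, 0, 0], "gripper": 0}
  ]
}}

```text
time: 3.5
tool_pos: [592.7, 13.8, 201.8]
eef_rot: [-3.139, 0.126, 0.0]
force: [-0.6, 1.2, -0.6]
width: 0.7
```

```bash
python3 snap.py 4 side; cat > m.py <<'E'
from h import *
import sys
# subpixel shift of plate features in the side view vs a reference picture
def red(c,ctr):
    f=c["frame"].astype(float);w=6;x,y=map(int,ctr)
    sub=f[y-w:y+w+1,x-w:x+w+1];m=np.clip(sub[...,0]-(sub[...,1]+sub[...,2])/2-12,0,None)
    yy,xx=np.mgrid[y-w:y+w+1,x-w:x+w+1];return np.array([(xx*m).sum(),(yy*m).sum()])/m.sum()
def dark(c,ctr,w=4):
    f=cv2.cvtColor(c["frame"],cv2.COLOR_RGB2GRAY).astype(float);x,y=map(int,ctr)
    sub=f[y-w:y+w+1,x-w:x+w+1];b=np.percentile(sub,60);m=np.clip(b-15-sub,0,None)
    yy,xx=np.mgrid[y-w:y+w+1,x-w:x+w+1];return np.array([(xx*m).sum(),(yy*m).sum()])/m.sum()
if __name__=="__main__":
  for k in sys.argv[1:]:
    c=pickle.load(open(f"pics/side{k}.pkl","rb"))
    a=red(c,(298,182));b=dark(c,(314,163));print(k,a.round(2),b.round(2),back(c,[a],213.)[0].round(1),back(c,[b],214.)[0].round(1))
E
python3 m.py 1 2 3 4
```

```text
3.5 [592.74  13.83 201.83] [-3.1388e+00  1.2560e-01  3.0000e-04] [-0.56  1.18 -0.57] 0.7041319481872726
1 [298.03 181.73] [314.4  159.88] [600.2 -33.5 213. ] [624.7 117.2 214. ]
2 [298.03 181.74] [314.03 163.25] [600.2 -33.5 213. ] [627.5  94.3 214. ]
3 [298.02 181.72] [314.23 160.38] [600.2 -33.4 213. ] [624.8 113.7 214. ]
4 [297.89 181.95] [314.42 159.9 ] [600.1 -34.8 213. ] [624.8 117.1 214. ]
```

>>> {"api": "step_arm", "payload": {
  "targets": [
    {"xyz": [0, -0.7, 0], "angular": [0, 0, 0], "gripper": 0},
    {"xyz": [0, -1.3, 0], "angular": [0, 0, 0], "gripper": 0},
    {"xyz": [0, -1.3, 0], "angular": [0, 0, 0], "gripper": 0}
  ]
}}

```text
time: 3.85
tool_pos: [592.7, 12.2, 201.9]
eef_rot: [3.139, -0.126, -0.0]
force: [-0.4, 1.2, 0.7]
width: 0.6
```

```bash
python3 snap.py 5 side top;  python3 m.py 4 5
```

```text
3.85 [592.74  12.2  201.86] [ 3.1389e+00 -1.2610e-01 -2.0000e-04] [-0.36  1.16  0.72] 0.6239290075154276
4 [297.89 181.95] [314.42 159.9 ] [600.1 -34.8 213. ] [624.8 117.1 214. ]
5 [297.93 182.23] [314.2  159.65] [600.5 -36.4 213. ] [623.8 118.6 214. ]
```

View pics/top5.png

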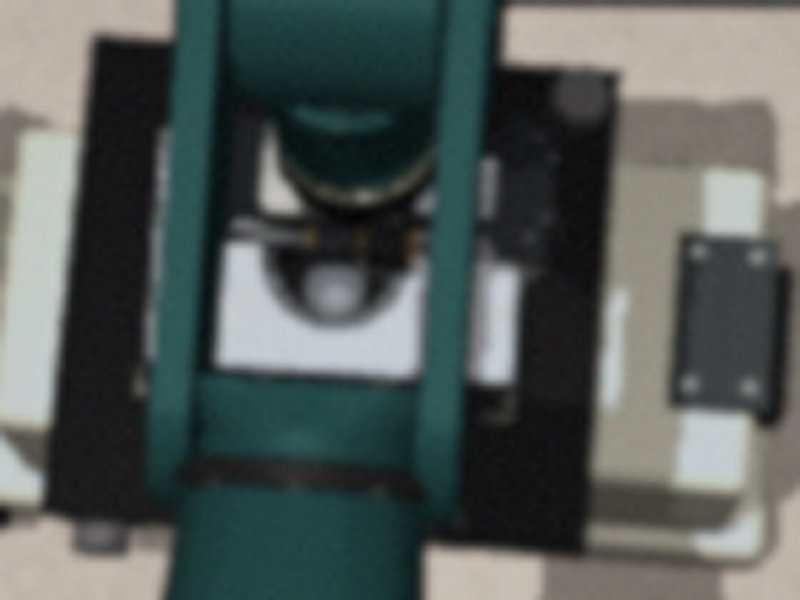

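>>> {"api": "step_arm", "payload": {
  "targets": [
    {"xyz": [0, 6, 0], "angular": [0, 0, 0], "gripper": 0},
    {"xyz": [0, 12, 30], "angular": [0, 0, 0], "gripper": 0},
    {"xyz": [20, 13, 50], "angular": [0, 0, 0], "gripper": 60},
    {"xyz": [60, 13, 50], "angular": [0, 0, 0], "gripper": 60},
    {"xyz": [76, 13, 50], "angular": [0, 0, 0], "gripper": 60},
    {"xyz": [76, 13, 25], "angular": [0, 0, 0], "gripper": 60},
    {"xyz": [76, 13, 25], "angular": [0, 0, 0], "gripper": 60}
  ]
}}

```text
time: 4.65
tool_pos: [667.7, 25.4, 222.3]
eef_rot: [3.139, -0.126, -0.012]
force: [-0.3, 0.5, -0.3]
width: 37.0
```

```bash
python3 snap.py 6 side;  python3 m.py 6
```

```text
4.65 [667.72  25.42 222.28] [ 3.1386 -0.126  -0.012 ] [-0.31  0.52 -0.26] 37.0046881831879
6 [297.77 182.06] [314.32 159.67] [599.8 -35.6 213. ] [624.2 118.6 214. ]
```

View pics/side6.png

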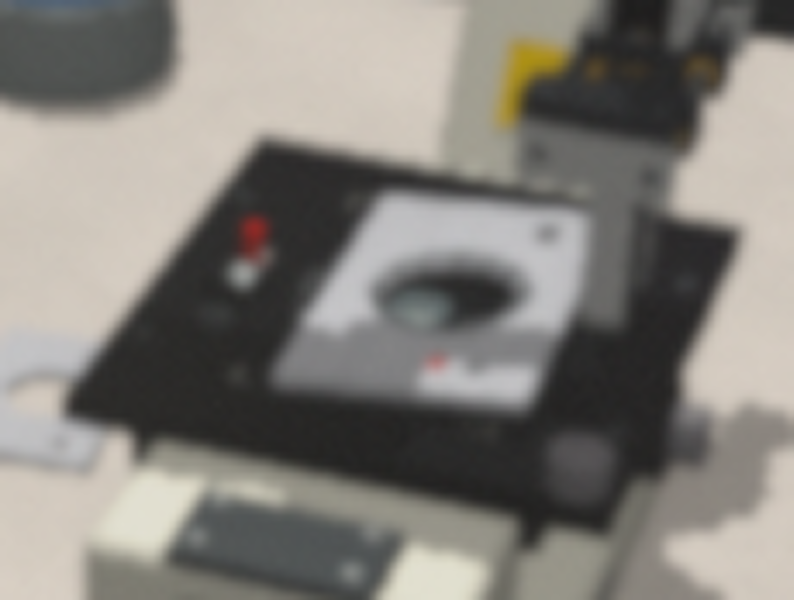

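>>> {"api": "step_arm", "payload": {
  "targets": [
    {"xyz": [0, 0, 0], "angular": [0, 0, 0], "gripper": 60},
    {"xyz": [0, 0, 0], "angular": [0, 0, 0], "gripper": 60}
  ]
}}

```text
time: 4.9
tool_pos: [669.0, 25.3, 228.7]
eef_rot: [3.139, -0.126, 0.004]
force: [0.5, 0.7, 1.4]
width: 56.9
```

>>> {"api": "step_arm", "payload": {
  "targets": [
    {"xyz": [-1, 0, -12], "angular": [0, 0, 0], "gripper": 60},
    {"xyz": [-1, 0, -20], "angular": [0, 0, 0], "gripper": 60},
    {"xyz": [-1, 0, -24], "angular": [0, 0, 0], "gripper": 60},
    {"xyz": [-1, 0, -25.5], "angular": [0, 0, 0], "gripper": 60},
    {"xyz": [-1, 0, -25.5], "angular": [0, 0, 0], "gripper": 60},
    {"xyz": [-1, 0, -25.5], "angular": [0, 0, 0], "gripper": 60}
  ]
}}

```text
time: 5.5
tool_pos: [667.9, 25.3, 201.5]
eef_rot: [3.139, -0.126, 0.001]
force: [-0.4, 0.3, -0.0]
width: 60.4
```

```bash
python3 snap.py 7 side;  python3 m.py 7
```

```text
5.5 [667.92  25.29 201.55] [ 3.1389e+00 -1.2600e-01  6.0000e-04] [-0.38  0.25 -0.03] 60.41976367025881
7 [297.93 181.99] [314.28 160.46] [600.2 -35.1 213. ] [625.  113.2 214. ]
```

View pics/side7.png

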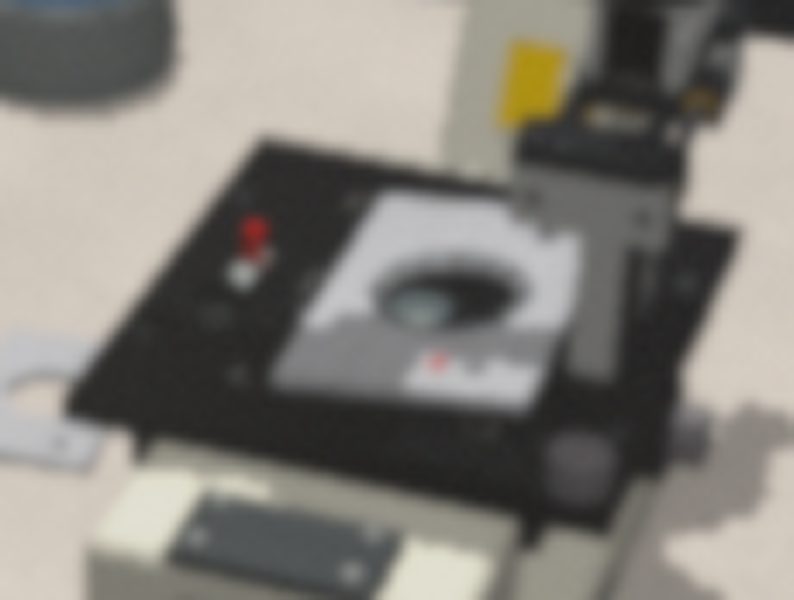

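>>> {"api": "step_arm", "payload": {
  "targets": [
    {"xyz": [-4, 0.3, 1], "angular": [0, 0, 0], "gripper": 60},
    {"xyz": [-7, 0.6, 1], "angular": [0, 0, 0], "gripper": 60},
    {"xyz": [-9, 0.7, 1], "angular": [0, 0, 0], "gripper": 60},
    {"xyz": [-10, 0.8, 1], "angular": [0, 0, 0], "gripper": 60},
    {"xyz": [-11, 0.9, 1], "angular": [0, 0, 0], "gripper": 60},
    {"xyz": [-12, 1, 1], "angular": [0, 0, 0], "gripper": 60},
    {"xyz": [-12, 1, 1], "angular": [0, 0, 0], "gripper": 60}
  ]
}}

```text
time: 6.25
tool_pos: [655.6, 26.4, 202.4]
eef_rot: [3.139, -0.126, -0.001]
force: [-0.0, -1.1, 0.1]
width: 60.2
```

```bash
python3 snap.py 8 side;  python3 m.py 8
```

```text
6.25 [655.6   26.37 202.36] [ 3.139e+00 -1.260e-01 -6.000e-04] [-0.02 -1.15  0.05] 60.15106567183058
8 [296.4  181.69] [nan nan] [595.4 -34.8 213. ] [nan nan nan]m.py:11: RuntimeWarning: invalid value encountered in divide
  yy,xx=np.mgrid[y-w:y+w+1,x-w:x+w+1];return np.array([(xx*m).sum(),(yy*m).sum()])/m.sum()
```

View pics/side8.png

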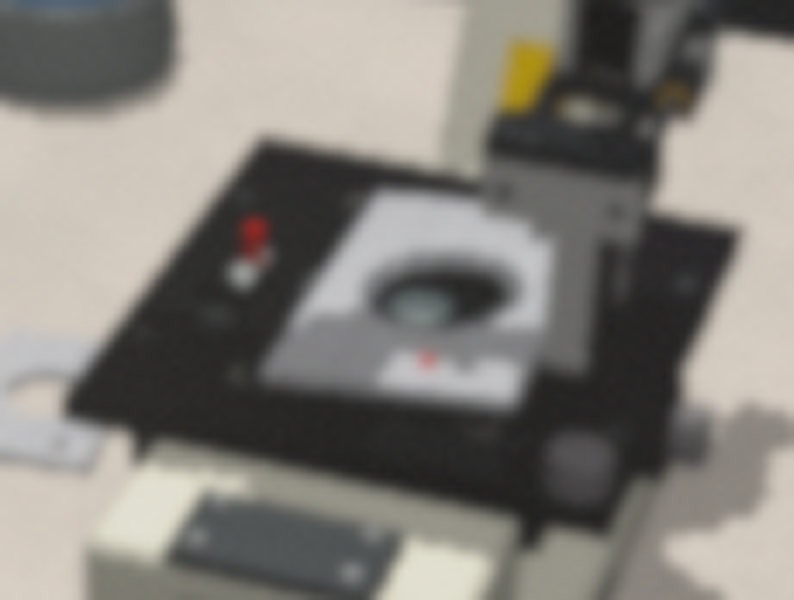

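>>> {"api": "step_arm", "payload": {
  "targets": [
    {"xyz": [-1, 0.1, 0], "angular": [0, 0, 0], "gripper": 60},
    {"xyz": [-2, 0.2, 0], "angular": [0, 0, 0], "gripper": 60},
    {"xyz": [-3, 0.3, 0], "angular": [0, 0, 0], "gripper": 60},
    {"xyz": [-4, 0.3, 0], "angular": [0, 0, 0], "gripper": 60},
    {"xyz": [-5, 0.4, 0], "angular": [0, 0, 0], "gripper": 60},
    {"xyz": [-6, 0.5, 0], "angular": [0, 0, 0], "gripper": 60},
    {"xyz": [-7, 0.6, 0], "angular": [0, 0, 0], "gripper": 60},
    {"xyz": [-7, 0.6, 0], "angular": [0, 0, 0], "gripper": 60}
  ]
}}

```text
time: 7.1
tool_pos: [648.5, 27.0, 202.5]
eef_rot: [3.139, -0.126, -0.0]
force: [0.1, -0.5, -0.1]
width: 60.1
```

```bash
python3 snap.py 9 side top;  python3 m.py 9 2>/dev/null
```

```text
7.1 [648.52  26.97 202.53] [ 3.139e+00 -1.258e-01 -5.000e-04] [ 0.09 -0.51 -0.07] 60.13694506116432
9 [293.26 183.05] [318.   166.71] [587.8 -45.4 213. ] [643.8  75.6 214. ]
```

View pics/side9.png

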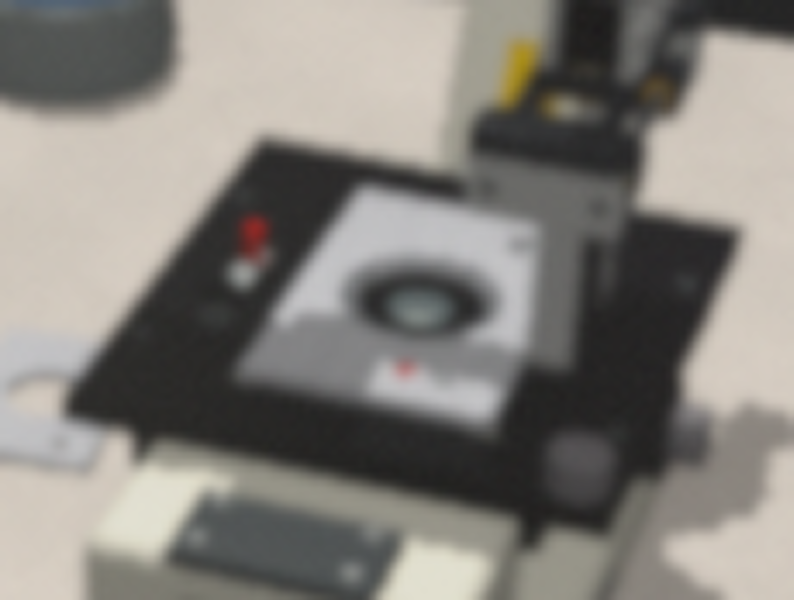

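View pics/top9.png

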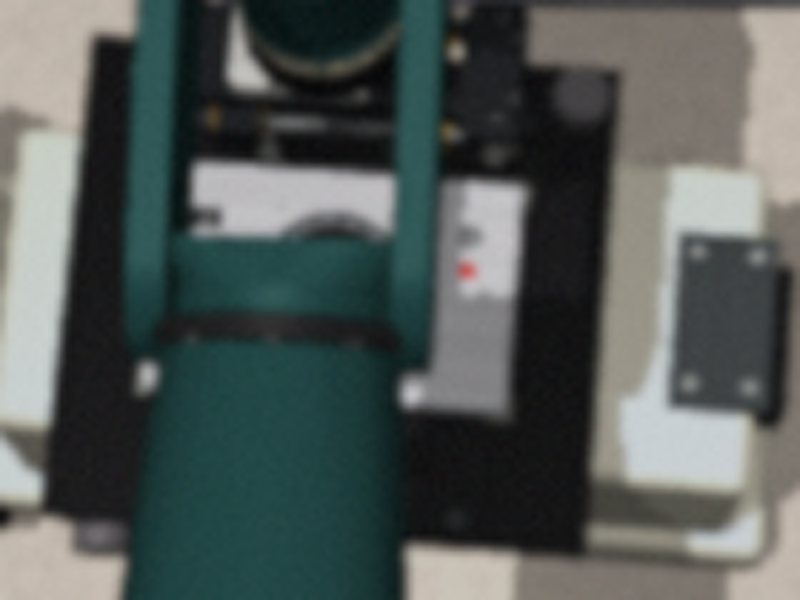

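>>> {"api": "step_arm", "payload": {
  "targets": [
    {"xyz": [6, -0.5, 0], "angular": [0, 0, 0], "gripper": 60},
    {"xyz": [10, -0.8, 10], "angular": [0, 0, 0], "gripper": 60},
    {"xyz": [10, -0.8, 50], "angular": [0, 0, 0], "gripper": 60},
    {"xyz": [0, -0.8, 75], "angular": [0, 0, 0], "gripper": 0},
    {"xyz": [-50, 5, 75], "angular": [0, 0, 0], "gripper": 0},
    {"xyz": [-100, 10, 75], "angular": [0, 0, 0], "gripper": 0},
    {"xyz": [-150, 10, 75], "angular": [0, 0, 0], "gripper": 0},
    {"xyz": [-180, 10, 75], "angular": [0, 0, 0], "gripper": 0}
  ]
}}

```text
time: 8.0
tool_pos: [466.5, 37.1, 278.1]
eef_rot: [3.139, -0.125, 0.002]
force: [-0.1, 0.3, 0.0]
width: 23.3
```

```bash
python3 snap.py 10 side top;  python3 m.py 9 2>/dev/null
```

```text
8.0 [466.48  37.11 278.14] [ 3.139e+00 -1.254e-01  1.500e-03] [-0.07  0.33  0.03] 23.303123371630694
9 [293.26 183.05] [318.   166.71] [587.8 -45.4 213. ] [643.8  75.6 214. ]
```

View pics/side10.png

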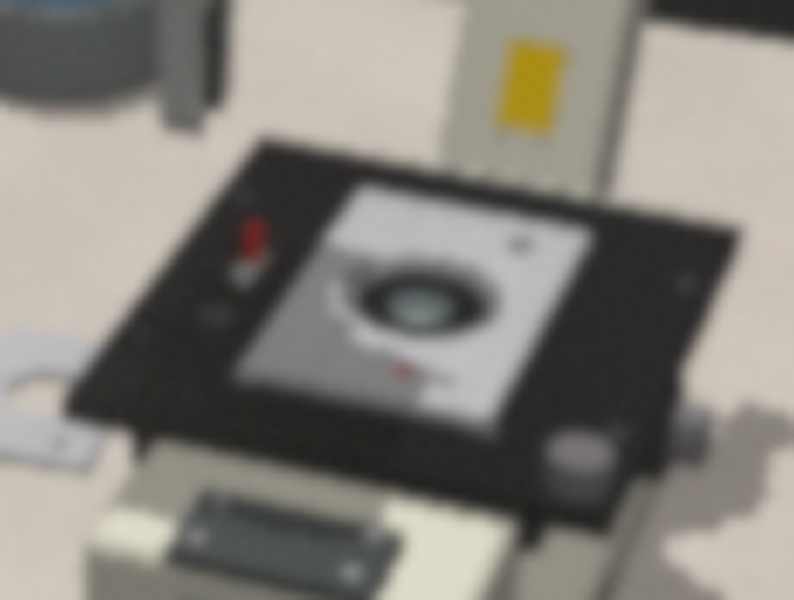

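View pics/top10.png

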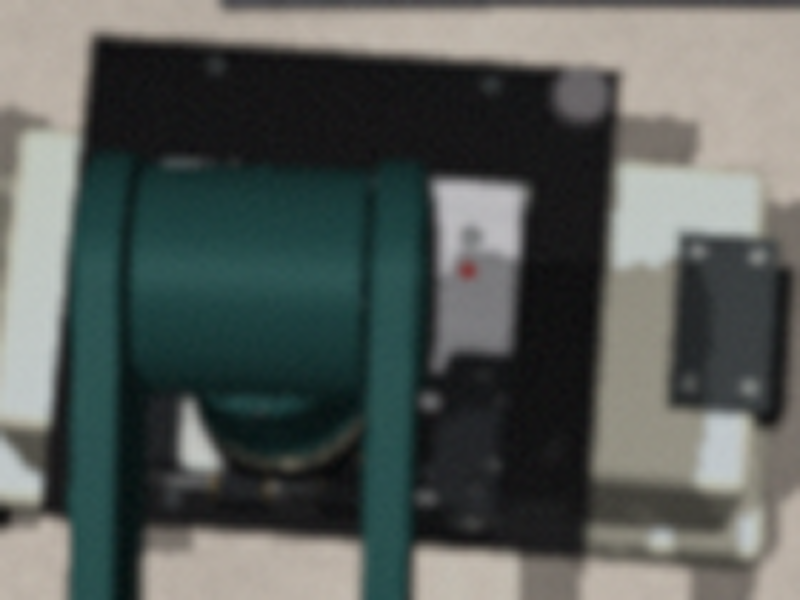

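```bash
python3 - <<'E'
from h import *
s=pickle.load(open("pics/side10.pkl","rb"));t=pickle.load(open("pics/top10.pkl","rb"));p=(577.9,32.3,-.08)
f=lambda X:((proj(s,X)-[235,130]+.5)*6.9).round(0).tolist()
g=lambda X:((proj(t,X)-[175,85]+.5)*5.714).round(0).tolist()
for nm,zz in(("flat",lambda x:6),("halfprop",lambda x:6+(x+58)*.091)):
    L=S(p,[[x,y,zz(x)] for x,y in((-58,90),(58,90),(58,-90),(-58,-90),(30,66),(30,-66))])
    print(nm,f(L),g(L))
print("stage",f(S(p,[[125,135,0],[125,-135,0],[-125,-135,0],[-125,135,0]])))
print("post",f(S(p,[[-81.4,-4.4,28],[-81.4,-4.4,10]])))
E
```

```text
flat [[358.0, 186.0], [587.0, 230.0], [488.0, 417.0], [237.0, 364.0], [518.0, 241.0], [441.0, 377.0]] [[143.0, 388.0], [165.0, 164.0], [523.0, 189.0], [506.0, 415.0], [207.0, 220.0], [471.0, 239.0]]
halfprop [[358.0, 186.0], [589.0, 211.0], [489.0, 397.0], [237.0, 364.0], [520.0, 227.0], [442.0, 362.0]] [[143.0, 388.0], [163.0, 157.0], [524.0, 182.0], [506.0, 415.0], [206.0, 216.0], [471.0, 234.0]]
stage [[741.0, 224.0], [611.0, 515.0], [60.0, 396.0], [258.0, 133.0]]
post [[252.0, 225.0], [250.0, 258.0]]
```

```bash
python3 - <<'E'
from bench import r
from h import *
o=r.get_obs();print(o["q"].round(3),o["tool_pos"].round(2),o["eef_rot"])
p=(577.9,32.3,-.08)
pv=np.array([-84,-45])
for th in(0,.065,.2,.35,.5,.65,.8,.95,1.1,1.25,1.4,1.5,1.55):
    post=pv+40*np.array([np.sin(th),np.cos(th)]);tg=np.array([np.cos(th),-np.sin(th)])
    for d in(13.,):
        w=S(p,[*(post-d*tg),15])[0];print(th,w.round(1),(w-[472.9,36.5,0]).round(1)[:2])
print(S(p,[-84-23,-5,15]))
E
```

```text
[-0.042 -0.101  1.414 -0.     1.827  1.609] [466.34  37.15 279.  ] [ 3.13896235 -0.12539088  0.00367673]
0 [480.8  35.1 215. ] [ 7.9 -1.4]
0.065 [483.5  35.6 215. ] [10.6 -0.9]
0.2 [489.1  36.2 215. ] [16.2 -0.3]
0.35 [495.4  35.9 215. ] [22.5 -0.6]
0.5 [501.6  34.7 215. ] [28.7 -1.8]
0.65 [507.6  32.6 215. ] [34.7 -3.9]
0.8 [513.1  29.7 215. ] [40.2 -6.8]
0.95 [518.2  25.9 215. ] [ 45.3 -10.6]
1.1 [522.6  21.4 215. ] [ 49.7 -15.1]
1.25 [526.3  16.3 215. ] [ 53.4 -20.2]
1.4 [529.2  10.7 215. ] [ 56.3 -25.8]
1.5 [530.7   6.8 215. ] [ 57.8 -29.7]
1.55 [531.3   4.8 215. ] [ 58.4 -31.7]
[[470.84264396  35.86686372 215.        ]]
```

>>> {"api": "step_arm", "payload": {
  "targets": [
    {"xyz": [0, 0, 0], "angular": [0, 0, 0.15], "gripper": 0},
    {"xyz": [0, 0, 0], "angular": [0, 0, 0.3], "gripper": 0},
    {"xyz": [0, 0, 0], "angular": [0, 0, 0.45], "gripper": 0},
    {"xyz": [0, 0, 0], "angular": [0, 0, 0.6], "gripper": 0},
    {"xyz": [0, 0, 0], "angular": [0, 0, 0.75], "gripper": 0},
    {"xyz": [0, 0, 0], "angular": [0, 0, 0.9], "gripper": 0},
    {"xyz": [0, 0, 0], "angular": [0, 0, 1.05], "gripper": 0},
    {"xyz": [0, 0, 0], "angular": [0, 0, 1.2], "gripper": 0}
  ]
}}

```text
time: 8.9
tool_pos: [470.0, 36.8, 277.3]
eef_rot: [2.657, 1.676, 0.0]
force: [-0.4, 0.6, 0.4]
width: 0.6
```

>>> {"api": "step_arm", "payload": {
  "targets": [
    {"xyz": [0, 0, 0], "angular": [0, 0, 0.15], "gripper": 0},
    {"xyz": [0, 0, -20], "angular": [0, 0, 0.305], "gripper": 0},
    {"xyz": [0, 0, -45], "angular": [0, 0, 0.305], "gripper": 0},
    {"xyz": [0, 0, -57], "angular": [0, 0, 0.305], "gripper": 0},
    {"xyz": [0, 0, -61], "angular": [0, 0, 0.305], "gripper": 0},
    {"xyz": [0, 0, -61], "angular": [0, 0, 0.305], "gripper": 0},
    {"xyz": [0, 0, -61], "angular": [0, 0, 0.305], "gripper": 0}
  ]
}}

```text
time: 9.6
tool_pos: [469.6, 36.9, 217.5]
eef_rot: [2.377, 2.052, 0.002]
force: [-0.2, 0.6, 0.7]
width: 0.4
```

```bash
python3 snap.py 11 side top
```

```text
9.6 [469.55  36.86 217.47] [2.3768e+00 2.0524e+00 2.2000e-03] [-0.15  0.61  0.66] 0.4259589355552753
```

View pics/side11.png

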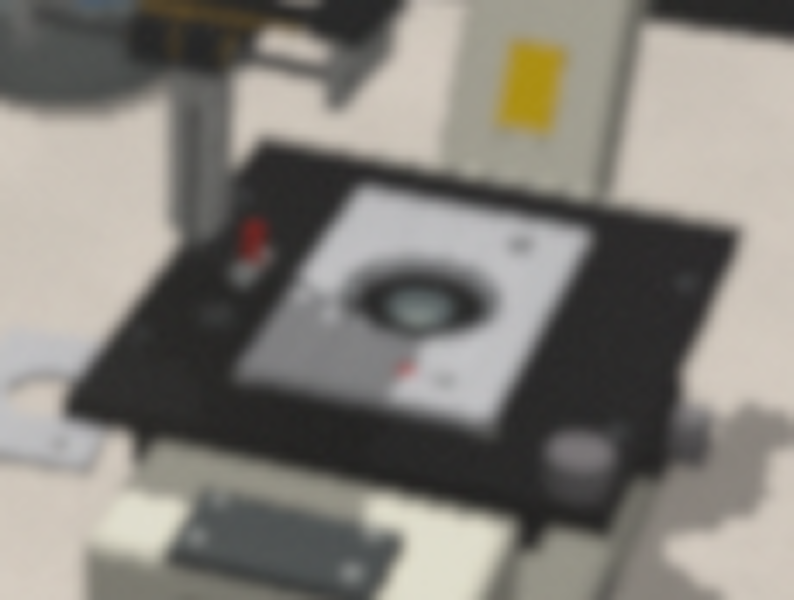

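```bash
python3 - <<'E'
from h import *
p=(577.9,32.3,-.08);pv=np.array([-84,-45])
for th in(.065,.215,.365,.515,.665,.815,.965,1.115,1.265,1.415,1.5,1.53):
    post=pv+40*np.array([np.sin(th),np.cos(th)]);tg=np.array([np.cos(th),-np.sin(th)])
    w=S(p,[*(post-17.5*tg),16])[0];print(th,(w-[469.6,36.9,217.5]).round(1), round(.065-th,3))
E
```

```text
0.065 [ 9.4 -0.6 -1.5] 0.0
0.215 [15.9  0.6 -1.5] -0.15
0.365 [22.4  0.9 -1.5] -0.3
0.515 [28.9  0.2 -1.5] -0.45
0.665 [35.2 -1.5 -1.5] -0.6
0.815 [41.2 -4.1 -1.5] -0.75
0.965 [46.8 -7.5 -1.5] -0.9
1.115 [ 51.8 -11.8  -1.5] -1.05
1.265 [ 56.  -16.7  -1.5] -1.2
1.415 [ 59.5 -22.3  -1.5] -1.35
1.5 [ 61.1 -25.6  -1.5] -1.435
1.53 [ 61.6 -26.8  -1.5] -1.465
```

>>> {"api": "step_arm", "payload": {
  "targets": [
    {"xyz": [5, -0.3, -1.5], "angular": [0, 0, 0], "gripper": 0},
    {"xyz": [9.4, -0.6, -1.5], "angular": [0, 0, 0], "gripper": 0},
    {"xyz": [12.7, 0, -1.5], "angular": [0, 0, -0.075], "gripper": 0},
    {"xyz": [15.9, 0.6, -1.5], "angular": [0, 0, -0.15], "gripper": 0},
    {"xyz": [19.2, 0.8, -1.5], "angular": [0, 0, -0.225], "gripper": 0},
    {"xyz": [22.4, 0.9, -1.5], "angular": [0, 0, -0.3], "gripper": 0},
    {"xyz": [25.7, 0.6, -1.5], "angular": [0, 0, -0.375], "gripper": 0},
    {"xyz": [28.9, 0.2, -1.5], "angular": [0, 0, -0.45], "gripper": 0}
  ]
}}

```text
time: 10.5
tool_pos: [497.9, 37.3, 215.0]
eef_rot: [-2.777, -1.467, 0.0]
force: [-0.4, 0.9, 1.3]
width: 0.8
```

```bash
python3 snap.py 12 side
```

```text
10.5 [497.93  37.33 215.04] [-2.7775e+00 -1.4670e+00  2.0000e-04] [-0.44  0.94  1.25] 0.759696742446822
```

View pics/side12.png

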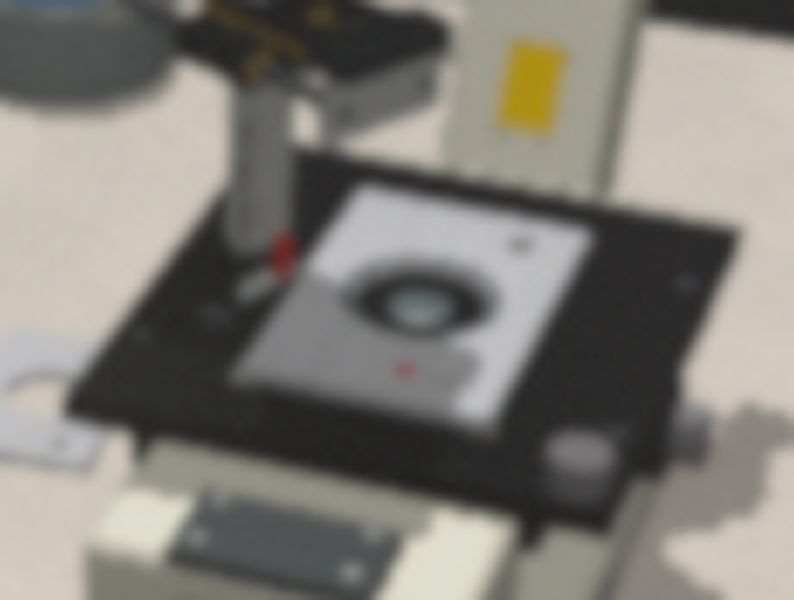

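>>> {"api": "step_arm", "payload": {
  "targets": [
    {"xyz": [3.2, -0.8, 0], "angular": [0, 0, -0.075], "gripper": 0},
    {"xyz": [6.3, -1.7, 0], "angular": [0, 0, -0.15], "gripper": 0},
    {"xyz": [9.3, -3, 0], "angular": [0, 0, -0.225], "gripper": 0},
    {"xyz": [12.3, -4.3, 0], "angular": [0, 0, -0.3], "gripper": 0},
    {"xyz": [15.1, -6, 0], "angular": [0, 0, -0.375], "gripper": 0},
    {"xyz": [17.9, -7.7, 0], "angular": [0, 0, -0.45], "gripper": 0},
    {"xyz": [20.4, -9.8, 0], "angular": [0, 0, -0.525], "gripper": 0},
    {"xyz": [22.9, -12, 0], "angular": [0, 0, -0.6], "gripper": 0}
  ]
}}

```text
time: 11.35
tool_pos: [521.0, 25.5, 214.9]
eef_rot: [-3.086, -0.583, -0.001]
force: [-0.6, 0.2, -0.4]
width: 0.9
```

>>> {"api": "step_arm", "payload": {
  "targets": [
    {"xyz": [2.1, -2.5, 0], "angular": [0, 0, -0.075], "gripper": 0},
    {"xyz": [4.2, -4.9, 0], "angular": [0, 0, -0.15], "gripper": 0},
    {"xyz": [6, -7.7, 0], "angular": [0, 0, -0.225], "gripper": 0},
    {"xyz": [7.7, -10.5, 0], "angular": [0, 0, -0.3], "gripper": 0},
    {"xyz": [7.7, -10.5, 0], "angular": [0, 0, -0.3], "gripper": 0}
  ]
}}

```text
time: 11.85
tool_pos: [528.7, 14.5, 214.8]
eef_rot: [-3.139, -0.119, -0.0]
force: [-0.6, -0.3, -0.0]
width: 0.3
```

```bash
python3 snap.py 13 side
```

```text
11.85 [528.74  14.49 214.84] [-3.1393e+00 -1.1900e-01 -4.0000e-04] [-0.65 -0.3  -0.01] 0.287833439449744
```

View pics/side13.png

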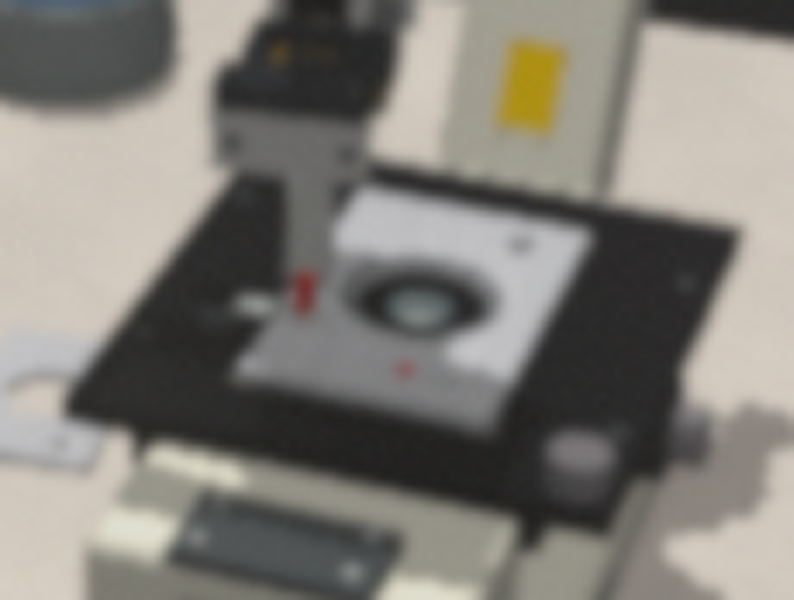

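>>> {"api": "step_arm", "payload": {
  "targets": [
    {"xyz": [0.5, -1, 0], "angular": [0, 0, -0.03], "gripper": 0},
    {"xyz": [1, -2, 0], "angular": [0, 0, -0.06], "gripper": 0},
    {"xyz": [1.6, -3, 0], "angular": [0, 0, -0.085], "gripper": 0},
    {"xyz": [1.6, -4, 0], "angular": [0, 0, -0.085], "gripper": 0},
    {"xyz": [1.6, -4, 0], "angular": [0, 0, -0.085], "gripper": 0}
  ]
}}

```text
time: 12.4
tool_pos: [530.0, 11.1, 214.9]
eef_rot: [-3.14, 0.015, -0.0]
force: [0.9, 2.9, -1.3]
width: 0.7
```

>>> {"api": "step_arm", "payload": {
  "targets": [
    {"xyz": [0, -0.7, 0], "angular": [0, 0, 0], "gripper": 0},
    {"xyz": [0, -1.4, 0], "angular": [0, 0, 0], "gripper": 0},
    {"xyz": [0, -1.4, 0], "angular": [0, 0, 0], "gripper": 0}
  ]
}}

```text
time: 12.7
tool_pos: [530.0, 10.9, 214.9]
eef_rot: [-3.138, 0.014, -0.001]
force: [0.8, 5.8, -0.5]
width: 0.5
```

```bash
python3 snap.py 14 side
```

```text
12.7 [529.98  10.86 214.91] [-3.1383e+00  1.3600e-02 -5.0000e-04] [ 0.76  5.83 -0.5 ] 0.5247165514824902
```

View pics/side14.png

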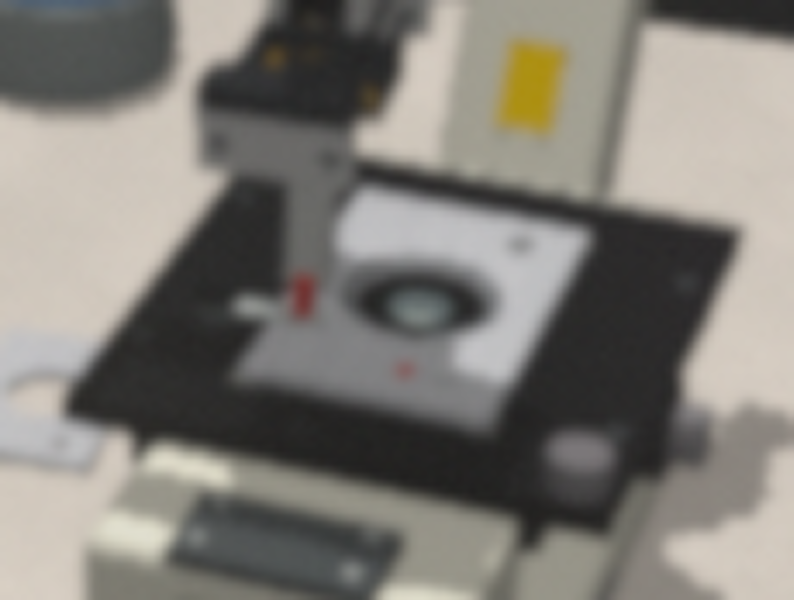

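>>> {"api": "step_arm", "payload": {
  "targets": [
    {"xyz": [0.5, 6, 0], "angular": [0, 0, 0], "gripper": 0},
    {"xyz": [1, 10, 5], "angular": [0, 0, 0], "gripper": 0},
    {"xyz": [1, 10, 45], "angular": [0, 0, 0], "gripper": 0},
    {"xyz": [-20, 10, 90], "angular": [0, 0, 0], "gripper": 0},
    {"xyz": [-70, -10, 120], "angular": [0, 0, 0], "gripper": 0},
    {"xyz": [-110, -40, 120], "angular": [0, 0, 0], "gripper": 0},
    {"xyz": [-150, -70, 120], "angular": [0, 0, 0], "gripper": 0},
    {"xyz": [-190, -100, 120], "angular": [0, 0, 0], "gripper": 0}
  ]
}}

```text
time: 13.55
tool_pos: [346.3, -85.7, 336.0]
eef_rot: [3.139, -0.015, 0.002]
force: [0.2, -1.0, 0.4]
width: 0.4
```

>>> {"api": "step_arm", "payload": {
  "targets": [
    {"xyz": [-25, -45, 0], "angular": [0, 0, 0], "gripper": 0},
    {"xyz": [-50, -90, 0], "angular": [0, 0, 0], "gripper": 0},
    {"xyz": [-50, -135, 0], "angular": [0, 0, 0], "gripper": 0},
    {"xyz": [-50, -180, 0], "angular": [0, 0, 0], "gripper": 0},
    {"xyz": [-50, -220, 0], "angular": [0, 0, 0], "gripper": 0},
    {"xyz": [-50, -220, 0], "angular": [0, 0, 0], "gripper": 0},
    {"xyz": [-50, -220, 0], "angular": [0, 0, 0], "gripper": 0}
  ]
}}

```text
time: 14.25
tool_pos: [297.5, -305.1, 334.7]
eef_rot: [-3.141, 0.019, 0.002]
force: [0.4, 0.2, 0.4]
width: 0.1
```

```bash
python3 snap.py 15 side top; python3 - <<'E'
from h import *
t=pickle.load(open("pics/top15.pkl","rb"));p=(577.9,32.3,-.08)
g=lambda X:((proj(t,X)-[175,85]+.5)*5.714).round(0).tolist()
print(g(S(p,[[x,y,6] for x,y in((-58,90),(58,90),(58,-90),(-58,-90),(30,66),(30,-66))])))
print("post1.5",g(S(p,[[-44.1,-42.2,28],[-84,-45,18],[-32.1,-41.3,10]])))
s=pickle.load(open("pics/side15.pkl","rb"))
print(((proj(s,S(p,[[-44.1,-42.2,28],[-44.1,-42.2,10]]))-[235,130]+.5)*6.9).round(0).tolist())
E
```

```text
14.25 [ 297.48 -305.11  334.72] [-3.1407e+00  1.9100e-02  2.1000e-03] [0.38 0.15 0.37] 0.12978545857432877
[[143.0, 388.0], [165.0, 164.0], [523.0, 189.0], [506.0, 415.0], [207.0, 220.0], [471.0, 239.0]]
post1.5 [[411.0, 369.0], [410.0, 454.0], [412.0, 354.0]]
[[302.0, 278.0], [301.0, 312.0]]
```

View pics/side15.png

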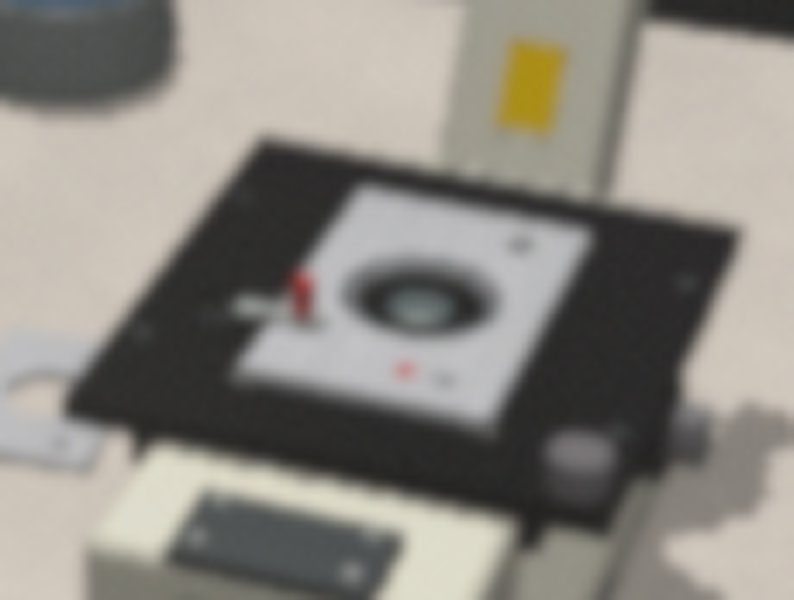

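View pics/top15.png

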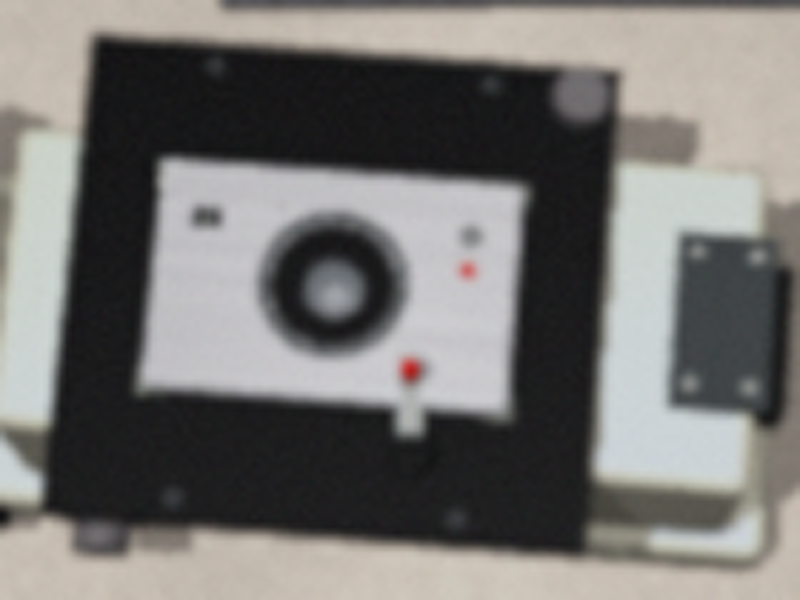

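```bash
python3 - <<'E'
from bench import r
print(r.close_job())
E
```

```text
the job is handed in; nothing more can be done
None
```

The plate is seated over both pins and the retaining clip is fully round over it. I handed the job in at about 14.3 s of the 51 s allowed.

**What I did:**
- **Sideways nudge:** with shut fingertips inside the big opening, I moved the plate about 2.7 mm in -y.
- **Drop onto the pins:** with two spread fingertips on its +x edge, I pushed the plate in -x until both holes dropped. The plate was only ever pushed, never pinched or lifted.
- **Clip:** I swept the red post round to its stop. There the force rose from 2.9 to 5.8 N while the tool moved only about 0.2 mm.
- **Retreat:** I lifted clear and moved away to one side, with nothing touching.

**Last checks:**
- **Plate:** in the top view its corners and both holes lie within about 8 px in the enlarged crop (roughly 4 mm) of where a flat, seated plate should be. Pins show in both holes, and the opening is concentric with the objective.
- **Flatness:** the side view also fits a flat plate. The hole at the raised end sits where a flat plate would put it, about 15 px from the propped position.
- **Clip:** the post is at (411, 370), against (411, 369) predicted for 1.5 rad.
- **Dust cap:** it has not moved.
- **Bench items:** I kept clear of them but did not compare each one in the last pictures.

**Disagreements:**
- Plate and stage edges measured from the top and side cameras differed by 1 to 3 mm.
- The plate also dropped 4 to 5 mm earlier than the measured fingertip position suggested. Neither affected the result in the final pictures.

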